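Set the indexing jig's dial and push its brake home

ROBOT

A 6-joint arm with a two-finger parallel gripper is mounted at the origin on a cart in front of the work surface, level with it; the furniture and walls round the work are solid. World frame = base frame: x ahead of the robot, y to its left, z up, the work surface at z = 0. Lengths are in mm, angles in rad, forces in N, time in s.
With the tool pointing down it reaches from about 275 to 725 mm from the base axis. Payload 15.9 kg.
Tool frame: the origin (TCP) lies between the finger pads; the fingertips stand 17 mm ahead of it and the grasp point (between the pads) lies 2 mm behind it; y points along the fingers, x is the direction in which the jaws open and shut, and the axes are right-handed (so a half turn about y gives the same grasp; the last joint's range is limited). The gripper opens to 85 mm and grips with 20 to 120 N. Pads are 22 mm wide; open, the fingers measure 114 mm over their backs; the gripper's body (76 mm by 85 mm) begins 54 mm behind the grasp point. The pads swing forward as they close: fully open they stand 13 mm farther back than shut.
Start: joints at [-1.347, 0.213, -0.034, 1.323, 0, 1.571], TCP at [110.963, -487.517, 214.306] pointing down, gripper open.
Joint ranges: [-2.98, 2.98], [-0.74, 1.72], [-1.14, 1.35], [-2.1, 2.04], [-1.57, 1.44], [-3.14, 3.14]. Speed limits (rad/s): [1.89, 1.89, 2.39, 2.57, 3.14, 3.14].

INTERFACE

Orientations are given as a unit quaternion [x, y, z, w].
In Python, from station import manip gives the robot as it stands. The module is installed in compiled form; this text tells all that it offers.
- The arm moves only by the tool drive_tool, never from a script. Its argument "moves" is one flat list of numbers, 6 for each row, row after row: the shift along the tool's x, y, z in mm, then the turn, a rotation vector about the tool's x, y, z in degrees. In form: [x, y, z, rx, ry, rz, x, y, z, rx, ry, rz, ...]. A call has 1 to 8 rows; each row shifts and turns the commanded pose from where the row before left it, along the tool's axes as they then stand; what a row does not reach is not made up. A row lasts 1/8 s, in which the tool goes at most 62.5 mm and 10.7 degrees, less where a joint would pass 70% of its speed; a pose out of reach is approached as far as the arm can. A call with a gripper value outside its range is refused whole. "hand" is the gripper command: -1 is fully open, 1 is shut, values between are in proportion, set as the call begins (left out, the last holds). The fingers move at their own pace and stop on an object; the grip force is fixed at half the most. Time passes only in rows, so rows that do not move let the fingers close. It gives the time, the measured TCP pose, the force and the opening at its end, in the units of the state.
- manip.observe(): the state, without advancing time (a new reading comes with each control period).
- manip.camera(name): name is "scene" or "top"; returns a dict with "pixels" (480x640x3 uint8, red, green, blue), "z_map" (480x640 float32, mm along the optical axis (not along the pixel's ray), 0 where there is no reading), "intrinsics" (3x3 intrinsics, pixels), "D" ([k1, k2, p1, p2, k3] as OpenCV has them; the pictures are not rectified), "T" (4x4, takes a point from camera to world coordinates). Camera axes: x right, y down, z forward; pixel columns grow to the right and rows downward; lengths in mm; the calibration is good to about 2 mm. A picture is of the moment at which its call begins.
- manip.finish_job(): hands the job in, once; it reports no verdict.
The state is a dict: "clock": time; "joint_pos": joint angles; "joint_vel": joint speeds; "effort": joint torques, N m; "ee_pos": TCP position; "tool_rot": TCP orientation; "ft_force": force on the tool from outside, world axes, zero at the start; "torque": the same for the moment, N m; "gripper_width": opening from 0.0 (shut) to 1.0 (fully open).
Only numpy, scipy, OpenCV 4.12 (cv2) and the standard library are available. Lean on these libraries where they do the work, as an engineer would, in place of code of your own. Each camera call takes 0.05 s, during which the arm holds its last target.

TASK

Set the indexing jig on the bench: push the dial round by its finger post until the dial's index line lines up with the long scale line marked by the tall, slim stud (not the low, flat one), and only then push the brake slide fully home against the dial. Push gently with the fingertips only, pinch and lift nothing, leave the dial on its line and the things lying around where they are.

Things in the scene. Friction and masses are not known exactly. Their poses are not given: they have to be found in the camera images.
- jig: Indexing jig, fixed to the bench: grey plate 200 x 200 x 14 mm with a tongue 64 mm wide that reaches to 169 mm from the centre on the -x side. Origin: on the dial's axis, at the underside of the plate (bench height); z up. A white scale ring round the dial has black lines every 10 degrees from -70 to +70 degrees about its +x axis; the lines at -50, 0 and +50 degrees are longer and thicker.
- dial (a joint): Angle of the dial on the jig, rad, counterclockwise from above positive, range -1.35 to 1.35. The dial is a metal disc 124 mm across, its top 30 mm above the bench (centre hub to 37 mm). At 0 its index line points along the jig's +x axis, to the scale's middle line. It turns stiffly (about 0.07 N m, some 1.6 N at the post), has no spring and stays where it is left.
- dial_mark (a point): Point that turns with the dial: on the prolongation of its black index line (4 mm wide), 92 mm from the axis, 30 mm above the bench. The studs stand on this same radius.
- dial_post (a point): Top of the dial's upright black finger post, 68.5 mm above the bench. The post is 13 mm in diameter (15 mm at its round top), stands 45 mm from the axis, opposite the index line, and rises 38 mm above the dial.
- tall_stud: Tall slim steel stud, 12 mm in diameter and 40 mm high, fixed in the jig at the outer end of either the +50 degree or the -50 degree scale line, 92 mm from the dial's axis. It marks the wanted line. Origin: centre of its underside, on the plate (14 mm above the bench).
- low_stud: Low flat steel stud, 20 mm in diameter and 7 mm high, fixed at the outer end of the other 50 degree line. Not the wanted line. Origin: centre of its underside.
- brake (a joint): Travel of the brake slide along the jig's +x axis, toward the dial, m: starts near 0 (off), 0.020 is fully home (end stop), where its nose meets the dial's rim. Friction about 2 N, no spring, stays where it is left.
- brake_tab (a point): Top of the outer (jig -x) face of the brake slide's upright tab, mid width, 51 mm above the bench; moves with the slide. The tab is 14 mm thick along x, 40 mm wide, and stands up 23 mm over the slide. With the brake at 0 its outer face is 136.5 mm from the dial's axis. Push it on that face toward the dial.
- eraser: Eraser 42 x 47 x 12 mm, lying loose beside the brake. Origin: centre of underside. Leave alone.
- amber_tape: Roll of amber tape, 48 mm in diameter, 19 mm high, loose on the other side of the brake. Origin: centre of underside. Leave alone.
- jar_flux: White plastic jar 54 mm in diameter, 50 mm high, loose, right of the jig. Origin: centre of underside. Leave alone.
- connector: Pale connector strip 103 x 22 x 13 mm, loose, left of the jig. Origin: centre of underside. Leave alone.
- side_cutters: Side cutters 118 x 90 x 13 mm, loose, left of the jig. Origin: centre of underside. Leave alone.
- screwdriver_blue: Screwdriver 139 mm long, 17 mm high, loose, at the right. Origin: centre of underside. Leave alone.

How it is judged:
By the outcome, as a careful person would: the job done as asked, in the order asked, and still so for the second after the job is handed in, with the robot touching nothing.
It also fails if it takes over 58 s, if anything falls off the work surface, if the arm or the gripper's body presses on something with over 40 N, if the wrist force passes 120 N, or if a joint passes its speed limit or range.

## Working session

There is one attempt and no reset: what is moved stays moved. The work goes in short steps, Python scripts to look and compute and a tool call to move; the robot and the scene stay as the last step left them, time stands still between calls to the robot, and variables do not carry over. Pictures are saved under pics/ and viewed, and the job is handed in when it is done.

Besides the shell and the picture viewer there is one more tool, called after "Request:" as a command line: name --argument value ..., lists and objects as JSON in quotes. drive_tool: Moves the arm, as the interface text tells. Its arguments: {"type":"object","properties":{"moves":{"type":"array"},"hand":{"type":"number"}},"required":["moves"]}

```bash
mkdir -p pics
cat > h.py <<'E'
import numpy as np, cv2
from station import manip
def grab(n,tag):
    c=manip.camera(n); cv2.imwrite(f'pics/{tag}.png',c['pixels'][:,:,::-1]); np.savez(f'{tag}.npz',**{k:np.array(v) for k,v in c.items()}); return c
def ray(c,u,v):
    p=cv2.undistortPoints(np.array([[[u,v]]],float),np.array(c['intrinsics'],float),np.array(c['D'],float))[0,0]
    T=np.array(c['T']); return T[:3,3],T[:3,:3]@np.array([p[0],p[1],1])
def onz(c,u,v,z):
    o,d=ray(c,u,v); return o+d*(z-o[2])/d[2]
def atdepth(c,u,v):
    o,d=ray(c,u,v); return o+d*c['z_map'][int(round(v)),int(round(u))]
def proj(c,P):
    T=np.linalg.inv(np.array(c['T'])); r=cv2.Rodrigues(T[:3,:3])[0]
    return cv2.projectPoints(np.array(P,float).reshape(-1,3),r,T[:3,3],np.array(c['intrinsics'],float),np.array(c['D'],float))[0][:,0]
E
python3 - <<'E'
from h import *
for n in('scene','top'):
    c=grab(n,n+'0'); print(np.round(c['T'],3).tolist())
print(manip.observe())
E
```

```text
[[-0.798, -0.425, 0.429, 47.774], [-0.603, 0.581, -0.547, 696.827], [-0.017, -0.694, -0.719, 957.108], [0.0, 0.0, 0.0, 1.0]]
[[0.305, -0.928, 0.212, 243.737], [-0.952, -0.296, 0.074, -34.533], [-0.006, -0.224, -0.974, 1473.591], [0.0, 0.0, 0.0, 1.0]]
{'clock': 0.1, 'joint_pos': array([-1.34698788e+00,  2.13278302e-01, -3.49190591e-02,  1.32348971e+00,
        1.14862928e-06,  1.57079094e+00]), 'joint_vel': array([ 0.00066431, -0.00217322,  0.00185456, -0.00027155, -0.00096721,
        0.00070446]), 'effort': array([-1.90003273e-03, -6.87242818e+01,  4.87808990e+01,  1.20423239e-02,
        6.27609870e-05,  1.17629494e-05]), 'ee_pos': array([ 110.90996958, -487.25387902,  213.91063716]), 'tool_rot': array([-0.55251243,  0.44128159, -0.44078978,  0.55290591]), 'ft_force': array([0.1387354 , 0.23476587, 0.25114881]), 'torque': array([-0.02839747,  0.00354167, -0.03755408]), 'gripper_width': 1.0006595867632555}
```

View pics/scene0.png

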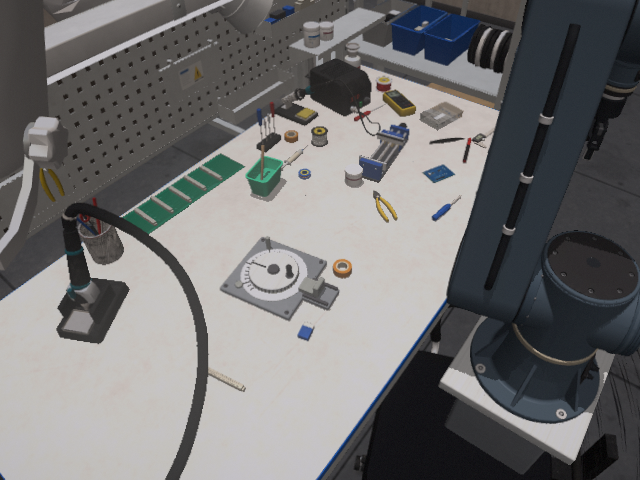

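View pics/top0.png

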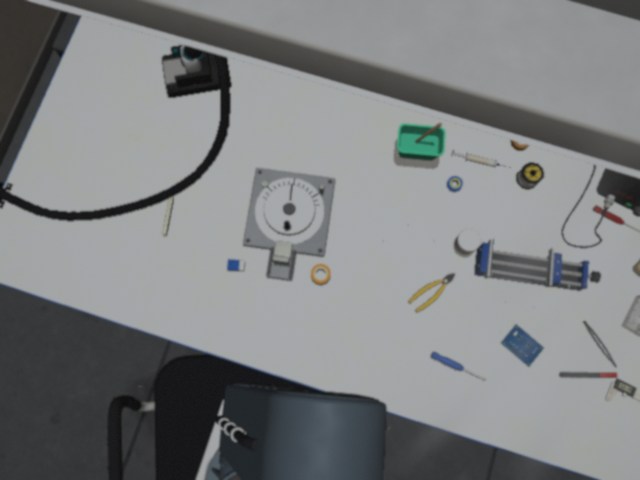

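```bash
python3 -c "
from scipy.spatial.transform import Rotation as R
print(R.from_quat([-0.55251243,  0.44128159, -0.44078978,  0.55290591]).as_matrix().round(3))"
```

```text
[[ 0.222 -0.     0.975]
 [-0.975  0.001  0.222]
 [-0.001 -1.     0.   ]]
```

Run:
```python
import cv2
a=cv2.imread('pics/top0.png')[150:300,210:360]; cv2.imwrite('pics/tz.png',cv2.resize(a,(600,600),interpolation=cv2.INTER_CUBIC))
a=cv2.imread('pics/scene0.png')[220:350,200:370]; cv2.imwrite('pics/sz.png',cv2.resize(a,(785,600),interpolation=cv2.INTER_CUBIC))
```

```text
(no output)
```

View pics/tz.png

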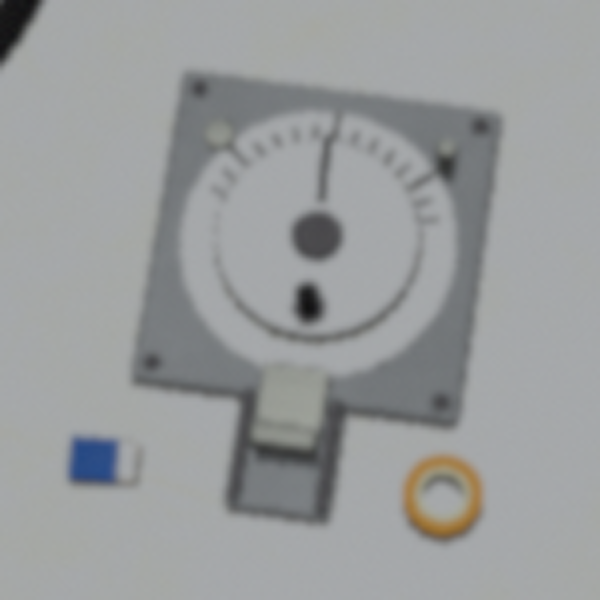

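View pics/sz.png

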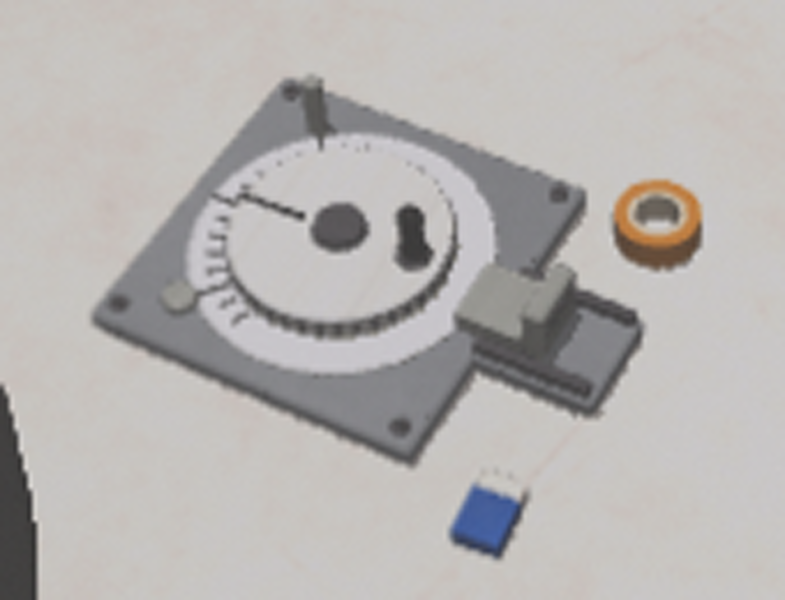

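Run:
```python
from h import *
L=lambda n:dict(np.load(n+'0.npz'))
t,s=L('top'),L('scene')
ft=lambda p:(210+(p[0]+.5)/4-.5,150+(p[1]+.5)/4-.5)
fs=lambda p:(200+(p[0]+.5)/4.618-.5,220+(p[1]+.5)/4.615-.5)
def tri(a,b):
    (o1,d1),(o2,d2)=ray(t,*a),ray(s,*b)
    d1=d1/np.linalg.norm(d1);d2=d2/np.linalg.norm(d2)
    k=np.linalg.lstsq(np.c_[d1,-d2],o2-o1,rcond=None)[0]
    p,q=o1+d1*k[0],o2+d2*k[1]; return ((p+q)/2).round(1),np.linalg.norm(p-q).round(1)
for n,a,b,z in [('hub',(316,236),(340,226),37),('tallTop',(447,146),(313,81),54),('low',(220,133),(178,296),21),('post',(308,291),(410,214),68.5),('tabTop',(289,434),(552,285),51),
  ('c1',(187,72),(95,318),14),('c2',(500,118),(287,80),14),('c3',(456,426),(586,197),14),('c4',(134,382),(413,462),14),
  ('tg1',(227,510),(593,412),14),('tg2',(328,522),(642,330),14),('tape',(443,497),(657,212),19),('eraser',(104,461),(489,510),12)]:
    a,b=ft(a),fs(b); print(n,tri(a,b),onz(t,*a,z).round(1)[:2],onz(s,*b,z).round(1)[:2])
# index line: tip/inner
for a in [(323,199),(337,115),(430,175)]: print('line',onz(t,*ft(a),30).round(1), onz(t,*ft(a),14).round(1))
# low noise mask: hub
for n,c,roi in(('top',t,(270,190,310,230)),('scene',s,(262,258,286,280))):
    x0,y0,x1,y1=roi; g=cv2.cvtColor(c['pixels'],cv2.COLOR_RGB2GRAY)[y0:y1,x0:x1]
    m=(g<130).astype(np.uint8); k,l,st,ce=cv2.connectedComponentsWithStats(m)
    for i in range(1,k):
        if st[i,4]>8:
            u,v=ce[i]+[x0,y0]; print(n,u.round(1),v.round(1),st[i,4],onz(c,u,v,37).round(1))
```

```text
hub (array([619.4, 154.1,  38.3]), np.float64(0.5)) [619.9 154.4] [619.9 153.3]
tallTop (array([690.3,  94.1,  57.4]), np.float64(2.4)) [692.5  94.9] [691.5  91.5]
low (array([668.1, 233. ,  21.4]), np.float64(1.0)) [668.7 233.3] [667.9 232.7]
post (array([577.6, 143.8,  67.9]), np.float64(2.1)) [578.5 144.2] [576.2 144. ]
tabTop (array([495.8, 129.2,  54.4]), np.float64(1.8)) [497.2 129.9] [496.5 126.8]
c1 (array([701.2, 266.5,  12.1]), np.float64(3.4)) [702.2 267. ] [698.1 266.8]
c2 (array([732.7,  73. ,  13.9]), np.float64(0.5)) [732.4  72.9] [732.9  73.1]
c3 (array([539.2,  40.3,  11. ]), np.float64(0.7)) [538.9  40.3] [537.3  42.3]
c4 (array([505.8, 233.9,   8.9]), np.float64(1.7)) [505.7 233.4] [502.5 236.2]
tg1 (array([449.3, 155.3,  10.2]), np.float64(0.1)) [448.7 154.8] [447.7 157.5]
tg2 (array([461. ,  95.7,   7.8]), np.float64(0.2)) [460.2  95.2] [458.2  99.6]
tape (array([494.2,  34.4,  23.2]), np.float64(0.9)) [494.5  34.4] [496.7  31.5]
eraser (array([454.8, 234.9,  12.3]), np.float64(0.2)) [454.7 234.9] [455.  234.8]
line [645.2 158.6  30. ] [649.6 160.7  14. ]
line [698.7 167.2  30. ] [703.7 169.4  14. ]
line [679.4 101.4  30. ] [684.2 102.9  14. ]
top 290.5 194.3 19 [655.6 161.5  37. ]
top 288.9 208.5 127 [620.3 153.9  37. ]
top 286.6 225.1 64 [579.6 146.1  37. ]
top 306.7 226.7 11 [590.4  99.1  37. ]
scene 273.1 268.9 102 [619.6 154.4  37. ]
```

Request:
drive_tool --moves '[0,0,0,0,-10,0,0,0,0,0,-10,0,0,0,0,0,-10,0,0,0,0,0,-10,0,0,0,0,0,-10,0,0,0,0,0,-10,0,0,0,0,0,-10,0,0,0,0,0,-10,0]' --hand 1

```text
clock: 1.1
ee_pos: [110.9, -487.3, 214.0]
tool_rot: [-0.707, -0.019, 0.019, 0.707]
ft_force: [0.2, -0.0, -0.4]
gripper_width: -0.003
```

```bash
cat >> h.py <<'E'
from scipy.spatial.transform import Rotation as R
def st(target=None):
    o=manip.observe(); M=R.from_quat(o['tool_rot']).as_matrix()
    print('t',round(o['clock'],2),'p',o['ee_pos'].round(1),'xaz',np.degrees(np.arctan2(M[1,0],M[0,0])).round(2),'ydown',M[:,1].round(3),'F',o['ft_force'].round(1),'w',round(o['gripper_width'],3),'q',o['joint_pos'].round(2))
    if target is not None: print('tool shift',(M.T@(np.array(target)-o['ee_pos'])).round(1))
E
python3 -c "
from h import *
st([564.4,115.3,214])"
```

```text
t 1.1 p [ 110.9 -487.3  214. ] xaz 3.15 ydown [-0.     0.001 -1.   ] F [ 0.2 -0.  -0.4] w -0.003 q [-1.35  0.21 -0.03  1.32  0.    0.17]
tool shift [4.859e+02 3.000e-01 5.768e+02]
```

Request:
drive_tool --moves '[32,0,38,0,0,0,32,0,38,0,0,0,32,0,38,0,0,0,32,0,38,0,0,0,32,0,38,0,0,0,32,0,38,0,0,0,32,0,38,0,0,0,32,0,38,0,0,0]'

```text
clock: 2.1
ee_pos: [352.3, -169.8, 214.2]
tool_rot: [0.707, 0.017, -0.017, -0.707]
ft_force: [0.8, -1.4, 0.8]
gripper_width: -0.002
```

Request:
drive_tool --moves '[32,0,38,0,0,0,32,0,38,0,0,0,32,0,38,0,0,0,32,0,38,0,0,0,32,0,38,0,0,0,32,0,38,0,0,0,0,0,0,0,-10,0,0,0,0,0,-10,0]'

```text
clock: 3.1
ee_pos: [532.2, 66.5, 213.6]
tool_rot: [-0.693, -0.142, 0.143, 0.693]
ft_force: [-0.3, 0.5, -1.2]
gripper_width: 0.001
```

Request:
drive_tool --moves '[0,0,0,0,-10,0,0,0,0,0,-10,0,0,0,0,0,-10,0,0,0,0,0,-10,0,0,0,0,0,-10,0,0,0,0,0,0,0]'

```text
clock: 3.85
ee_pos: [532.1, 65.9, 214.0]
tool_rot: [-0.569, -0.419, 0.42, 0.569]
ft_force: [-0.4, 0.3, -0.2]
gripper_width: 0.001
```

```bash
python3 -c "
from h import *
st([564.4,115.3,150])
c=grab('scene','s1');grab('top','t1')"
```

```text
t 3.85 p [532.1  65.9 214. ] xaz 72.77 ydown [-0.001 -0.    -1.   ] F [-0.4  0.3 -0.2] w 0.001 q [0.12 0.29 0.06 1.35 0.   0.42]
tool shift [ 56.8  64.  -16.3]
```

View pics/s1.png

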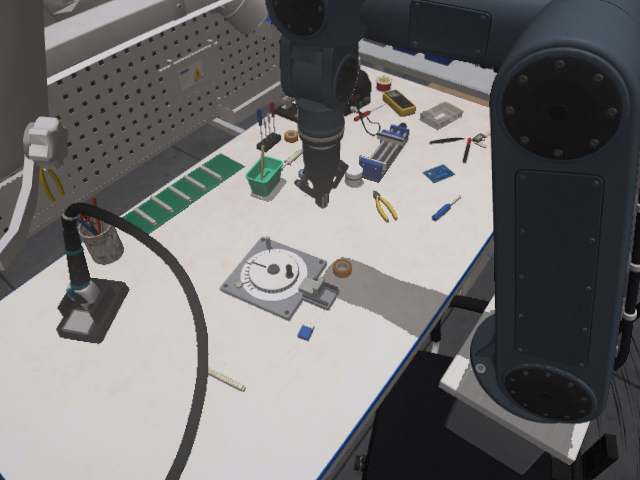

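View pics/t1.png

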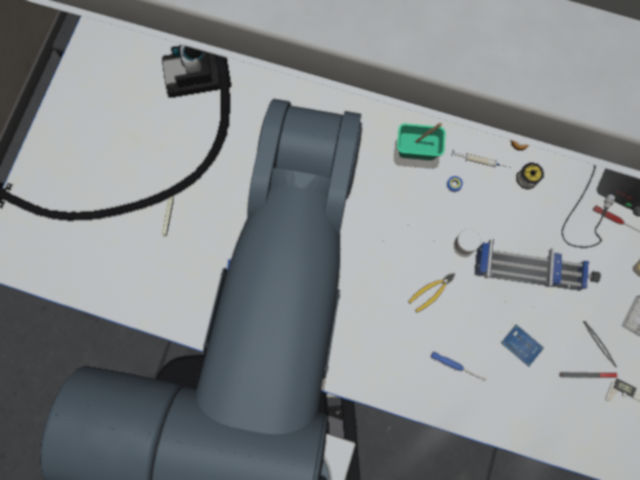

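```bash
python3 -c "
from h import *
c=dict(np.load('s1.npz'))
for z in(214,200,197,190,184):print(z,proj(c,[532.1,65.9,z]).round(1))
for v in range(190,212,2):print(v,[atdepth(c,u,v).round(0).astype(int).tolist() for u in (318,322,326)])
import cv2
a=cv2.imread('pics/s1.png')[140:240,260:390];cv2.imwrite('pics/s1z.png',cv2.resize(a,(780,600),interpolation=cv2.INTER_CUBIC))
"
```

```text
214 [[321.7 211.3]]
200 [[321.7 215.8]]
197 [[321.8 216.8]]
190 [[321.8 219. ]]
184 [[321.8 220.9]]
190 [[529, 82, 289], [523, 75, 288], [520, 65, 283]]
192 [[527, 84, 286], [522, 77, 284], [520, 65, 277]]
194 [[530, 81, 277], [521, 78, 280], [521, 63, 269]]
196 [[528, 83, 273], [523, 75, 271], [520, 66, 266]]
198 [[530, 81, 266], [524, 74, 264], [521, 65, 259]]
200 [[530, 81, 260], [524, 75, 259], [521, 64, 252]]
202 [[532, 79, 251], [523, 76, 254], [520, 66, 249]]
204 [[531, 80, 247], [523, 76, 248], [520, 66, 243]]
206 [[694, -127, 0], [524, 76, 242], [520, 65, 236]]
208 [[689, -121, 0], [526, 73, 233], [668, -132, 3]]
210 [[684, -115, -1], [676, -123, -3], [666, -129, -2]]
```

View pics/s1z.png

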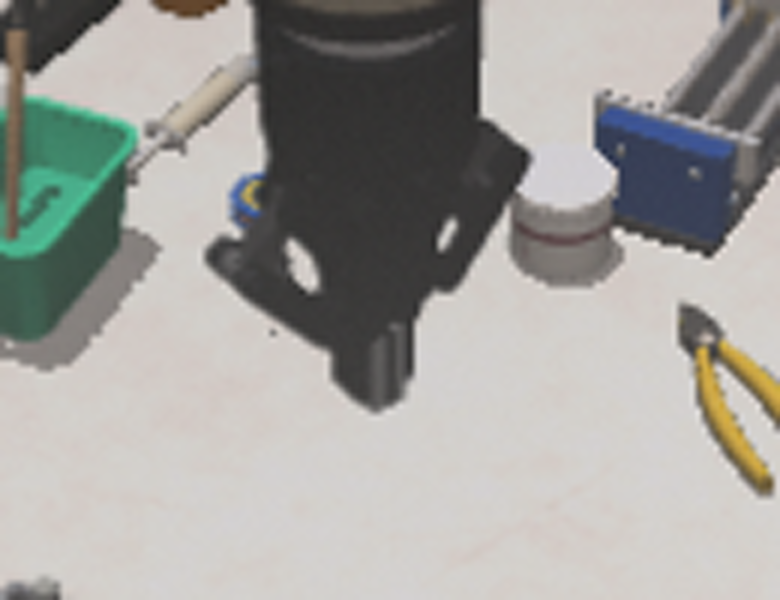

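Request:
drive_tool --moves '[28,32,-8,0,-1.8,0,28,32,-8,0,0,0,0,0,0,0,0,0]'

```text
clock: 4.32
ee_pos: [562.3, 116.2, 147.6]
tool_rot: [-0.562, -0.427, 0.429, 0.563]
ft_force: [-0.8, -1.0, 0.4]
gripper_width: 0.004
```

```bash
python3 -c "
from h import *
st([564.4,115.3,100])
c=grab('scene','s2')
for v in range(216,250,2):print(v,[atdepth(c,u,v).round(0).astype(int).tolist() for u in (292,296,300,304)])
a=cv2.imread('pics/s2.png')[180:310,210:380];cv2.imwrite('pics/s2z.png',cv2.resize(a,(785,600),interpolation=cv2.INTER_CUBIC))
"
```

```text
t 4.33 p [562.3 116.2 147.6] xaz 74.52 ydown [-0.004 -0.001 -1.   ] F [-0.8 -1.   0.4] w 0.004 q [0.2  0.39 0.04 1.22 0.   0.47]
tool shift [-0.2 47.6 -2.4]
216 [[562, 132, 234], [548, 135, 244], [560, 108, 216], [549, 108, 222]]
218 [[569, 125, 218], [550, 134, 236], [556, 113, 216], [547, 110, 219]]
220 [[565, 130, 218], [551, 133, 228], [554, 116, 213], [547, 111, 213]]
222 [[562, 134, 217], [553, 132, 221], [555, 116, 207], [547, 111, 208]]
224 [[556, 141, 220], [554, 131, 213], [553, 118, 204], [553, 104, 192]]
226 [[557, 141, 213], [556, 129, 204], [551, 121, 201], [552, 106, 188]]
228 [[570, 127, 187], [556, 129, 197], [553, 119, 192], [553, 106, 181]]
230 [[570, 128, 182], [558, 127, 189], [552, 120, 187], [553, 105, 174]]
232 [[687, 1, 2], [559, 127, 182], [552, 121, 181], [661, -20, -1]]
234 [[682, 7, 1], [558, 128, 177], [552, 122, 176], [655, -13, 1]]
236 [[677, 13, 1], [669, 5, 0], [661, -2, -1], [652, -9, -1]]
238 [[672, 19, 2], [665, 10, -1], [655, 6, 1], [647, -2, -1]]
240 [[668, 24, 0], [657, 20, 4], [650, 11, 1], [644, 1, -4]]
242 [[664, 29, 0], [652, 26, 4], [646, 16, -1], [637, 11, 1]]
244 [[657, 37, 2], [651, 28, -2], [641, 22, 0], [633, 15, -1]]
246 [[653, 42, 1], [645, 35, 0], [637, 28, 0], [628, 22, 1]]
248 [[643, 54, 10], [639, 43, 4], [633, 32, -2], [622, 29, 2]]
```

View pics/s2z.png

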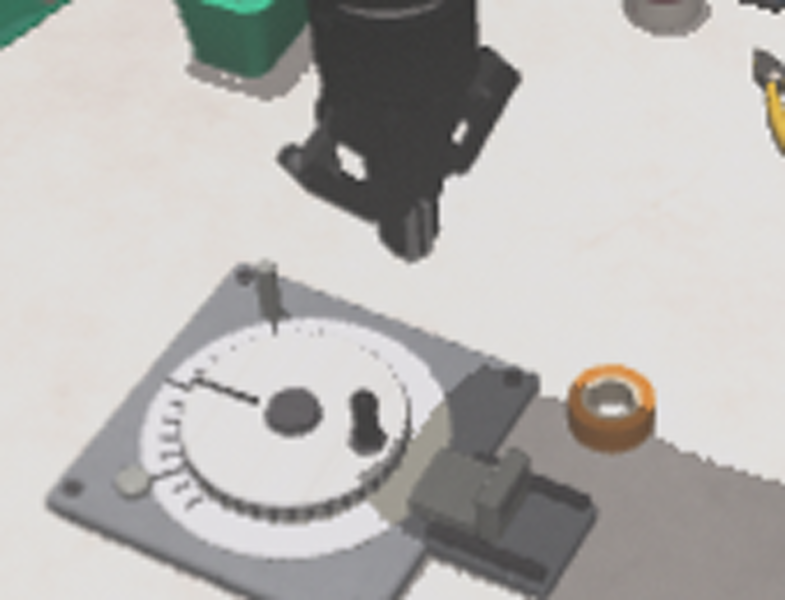

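Request:
drive_tool --moves '[0,24,-1,0,0,0,0,24,-1,0,0,0,0,0,0,0,0,0]'

```text
clock: 4.75
ee_pos: [564.5, 113.9, 102.1]
tool_rot: [-0.563, -0.428, 0.428, 0.563]
ft_force: [-0.6, -1.0, 0.0]
gripper_width: -0.001
```

```bash
python3 -c "
from h import *
st([564.4,115.3,70])
c=grab('scene','s3')
for v in range(236,270,2):print(v,[atdepth(c,u,v).round(0).astype(int).tolist() for u in (292,296,300,304)])
a=cv2.imread('pics/s3.png')[190:320,210:380];cv2.imwrite('pics/s3z.png',cv2.resize(a,(785,600),interpolation=cv2.INTER_CUBIC))
"
```

```text
t 4.75 p [564.5 113.9 102.1] xaz 74.5 ydown [-0.001 -0.    -1.   ] F [-0.6 -1.   0. ] w -0.001 q [ 0.2   0.41 -0.05  1.11 -0.    0.47]
tool shift [ 1.4 32.1  0.4]
236 [[564, 136, 173], [557, 130, 172], [554, 120, 166], [551, 109, 158]]
238 [[559, 142, 175], [557, 130, 166], [555, 119, 158], [555, 105, 146]]
240 [[560, 141, 167], [561, 126, 153], [555, 119, 151], [555, 105, 140]]
242 [[664, 29, 0], [559, 129, 150], [555, 120, 146], [557, 104, 131]]
244 [[660, 34, -1], [560, 128, 143], [553, 123, 142], [555, 106, 126]]
246 [[656, 39, -3], [563, 125, 131], [555, 121, 133], [551, 111, 126]]
248 [[641, 56, 13], [641, 40, 0], [555, 122, 127], [625, 26, -2]]
250 [[637, 61, 13], [628, 55, 13], [626, 42, 3], [617, 35, 3]]
252 [[632, 66, 13], [623, 61, 14], [613, 56, 17], [614, 39, 1]]
254 [[628, 72, 13], [618, 68, 16], [609, 62, 16], [603, 53, 12]]
256 [[620, 81, 19], [614, 73, 15], [607, 65, 13], [598, 59, 13]]
258 [[609, 94, 30], [610, 77, 14], [602, 70, 13], [595, 63, 11]]
260 [[603, 100, 32], [606, 82, 14], [597, 76, 14], [588, 71, 15]]
262 [[600, 105, 30], [602, 88, 14], [591, 84, 17], [582, 79, 19]]
264 [[598, 108, 27], [588, 103, 30], [588, 88, 15], [580, 82, 15]]
266 [[590, 116, 33], [584, 109, 30], [583, 94, 17], [576, 86, 14]]
268 [[588, 120, 30], [580, 113, 29], [579, 99, 16], [571, 93, 15]]
```

View pics/s3z.png

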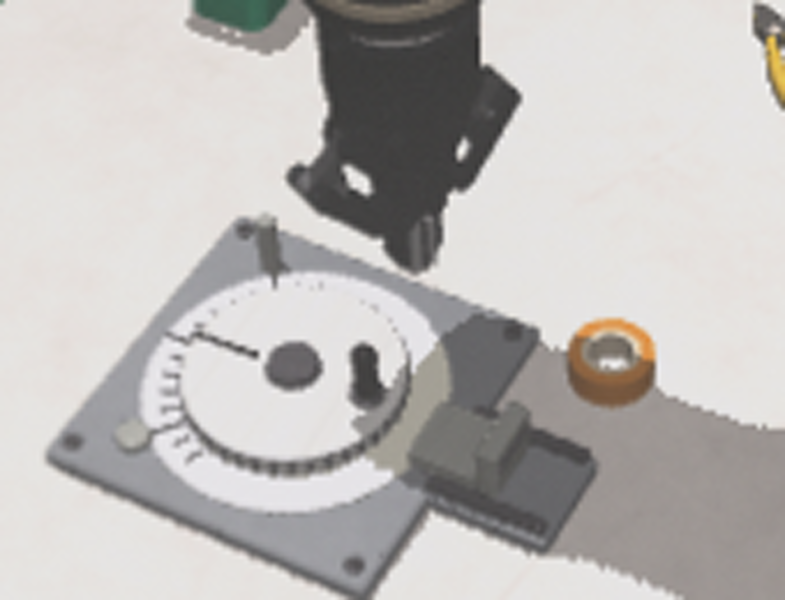

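Request:
drive_tool --moves '[0,19,0,0,0,0,0,19,0,0,0,0,0,0,0,0,0,0,0,0,0,0,0,0]'

```text
clock: 5.3
ee_pos: [566.0, 114.7, 66.0]
tool_rot: [0.563, 0.429, -0.428, -0.562]
ft_force: [0.1, 0.2, 0.5]
gripper_width: 0.001
```

```bash
python3 -c "
from h import *
st([564.4,115.3,40])
c=grab('scene','s4')
for v in range(248,280,2):print(v,[atdepth(c,u,v).round(0).astype(int).tolist() for u in (292,296,300,304)])
a=cv2.imread('pics/s4.png')[190:320,210:380];cv2.imwrite('pics/s4z.png',cv2.resize(a,(785,600),interpolation=cv2.INTER_CUBIC))
"
```

```text
t 5.3 p [566.  114.7  66. ] xaz 74.6 ydown [ 0.002  0.    -1.   ] F [0.1 0.2 0.5] w 0.001 q [ 0.2   0.44 -0.1   1.03 -0.    0.47]
tool shift [ 0.2 26.   1.7]
248 [[561, 142, 141], [559, 131, 133], [555, 121, 126], [557, 105, 111]]
250 [[561, 143, 134], [561, 129, 122], [557, 119, 116], [556, 106, 105]]
252 [[632, 67, 13], [562, 129, 115], [555, 123, 114], [557, 105, 96]]
254 [[628, 71, 12], [563, 128, 106], [557, 121, 104], [556, 107, 92]]
256 [[624, 77, 12], [561, 130, 102], [556, 122, 98], [597, 60, 15]]
258 [[607, 96, 33], [610, 78, 14], [557, 122, 90], [592, 67, 16]]
260 [[603, 101, 33], [604, 84, 16], [595, 79, 18], [590, 70, 13]]
262 [[601, 103, 28], [601, 89, 15], [592, 83, 15], [584, 76, 14]]
264 [[597, 108, 28], [586, 106, 34], [587, 89, 17], [578, 83, 18]]
266 [[592, 114, 29], [585, 107, 27], [583, 95, 17], [575, 88, 16]]
268 [[586, 121, 33], [577, 117, 35], [578, 100, 18], [570, 94, 17]]
270 [[583, 125, 30], [575, 119, 31], [573, 107, 20], [569, 95, 11]]
272 [[579, 130, 31], [571, 124, 30], [569, 111, 19], [563, 103, 15]]
274 [[572, 138, 36], [566, 130, 32], [567, 115, 17], [557, 110, 19]]
276 [[569, 142, 34], [563, 134, 31], [561, 121, 19], [556, 112, 14]]
278 [[567, 145, 30], [563, 134, 22], [559, 125, 16], [551, 118, 15]]
```

View pics/s4z.png

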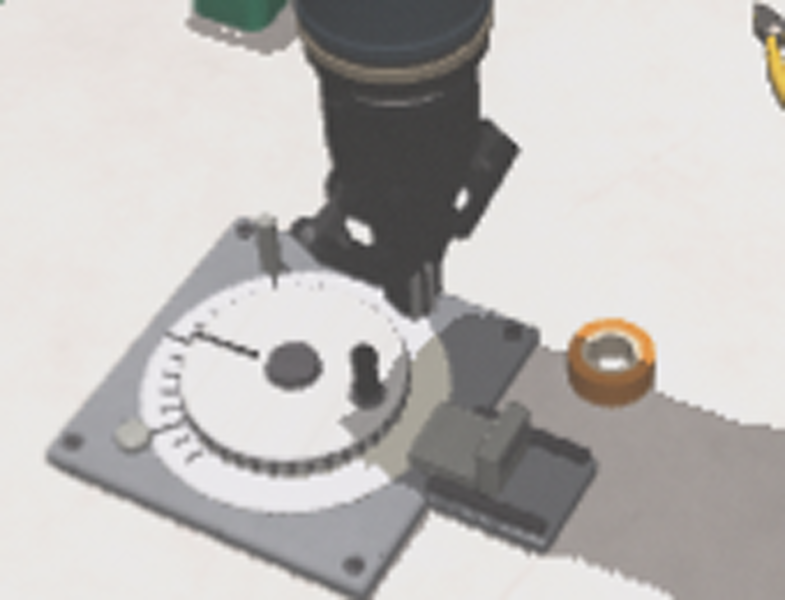

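Request:
drive_tool --moves '[0,5,0,0,0,0,0,5,0,0,0,0,0,5,0,0,0,0,0,3,0,0,0,0,0,3,0,0,0,0]'

```text
clock: 5.98
ee_pos: [565.2, 114.6, 43.0]
tool_rot: [-0.562, -0.429, 0.429, 0.562]
ft_force: [-0.1, 0.2, 0.3]
gripper_width: 0.003
```

Request:
drive_tool --moves '[0,2,0,0,0,0,0,2,0,0,0,0,0,2,0,0,0,0,0,2,0,0,0,0]'

```text
clock: 6.48
ee_pos: [565.2, 114.6, 35.2]
tool_rot: [0.562, 0.429, -0.429, -0.562]
ft_force: [-0.2, -0.1, 0.3]
gripper_width: 0.001
```

```bash
python3 -c "
from h import *
st([564.4,115.3,22])
c=grab('scene','s5')
for v in range(258,280,2):print(v,[atdepth(c,u,v).round(0).astype(int).tolist() for u in (292,296,300,304)])
a=cv2.imread('pics/s5.png')[190:320,210:380];cv2.imwrite('pics/s5z.png',cv2.resize(a,(785,600),interpolation=cv2.INTER_CUBIC))
"
```

```text
t 6.47 p [565.2 114.6  35.2] xaz 74.62 ydown [ 0. -0. -1.] F [-0.2 -0.1  0.3] w 0.001 q [ 0.2   0.46 -0.15  0.96 -0.    0.47]
tool shift [ 0.4 13.2  1. ]
258 [[562, 144, 108], [562, 130, 94], [555, 124, 94], [554, 111, 82]]
260 [[560, 147, 104], [564, 129, 84], [556, 123, 84], [555, 110, 74]]
262 [[599, 105, 31], [565, 128, 77], [557, 123, 77], [551, 115, 73]]
264 [[594, 111, 33], [566, 128, 68], [557, 123, 69], [553, 113, 63]]
266 [[594, 112, 25], [582, 111, 33], [558, 122, 61], [576, 87, 15]]
268 [[587, 120, 31], [580, 114, 30], [580, 98, 14], [571, 93, 17]]
270 [[584, 124, 28], [574, 120, 32], [576, 104, 15], [569, 96, 12]]
272 [[580, 130, 29], [572, 123, 29], [571, 109, 16], [563, 103, 15]]
274 [[574, 136, 32], [567, 129, 31], [566, 116, 18], [558, 109, 17]]
276 [[569, 142, 34], [564, 133, 29], [563, 120, 16], [557, 111, 12]]
278 [[566, 146, 32], [565, 133, 20], [559, 125, 16], [550, 119, 17]]
```

View pics/s5z.png

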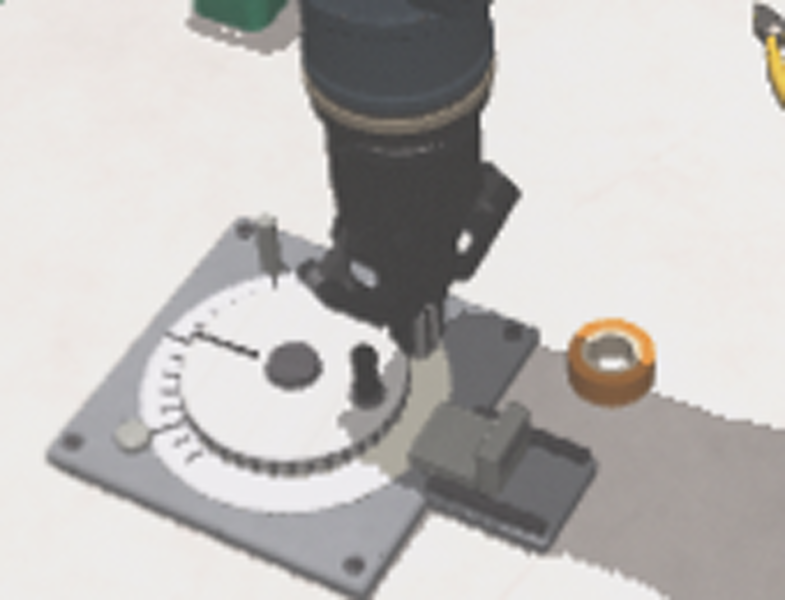

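Request:
drive_tool --moves '[0,4,0,0,0,0,0,4,0,0,0,0,0,3,0,0,0,0,4,0,0,0,0,0,4,0,0,0,0,0,2,0,0,0,0,0,2,0,0,0,0,0,2,0,0,0,0,0]'

```text
clock: 7.52
ee_pos: [568.5, 128.0, 24.2]
tool_rot: [-0.562, -0.428, 0.429, 0.562]
ft_force: [-3.1, -3.5, 0.5]
gripper_width: 0.0
```

Request:
drive_tool --moves '[2,0,0,0,0,0,2,0,0,0,0,0,2,0,0,0,0,0,2,0,0,0,0,0]'

```text
clock: 8.02
ee_pos: [571.2, 136.0, 24.3]
tool_rot: [0.562, 0.429, -0.429, -0.562]
ft_force: [-2.7, -1.8, -0.5]
gripper_width: 0.002
```

```bash
python3 -c "
from h import *
st()
c=grab('scene','s6')
a=cv2.imread('pics/s6.png')[190:320,210:380];cv2.imwrite('pics/s6z.png',cv2.resize(a,(785,600),interpolation=cv2.INTER_CUBIC))
"
```

```text
t 8.03 p [571.2 136.   24.3] xaz 74.62 ydown [ 0.  0. -1.] F [-2.7 -1.8 -0.5] w 0.002 q [ 0.23  0.49 -0.13  0.95  0.    0.5 ]
```

View pics/s6z.png

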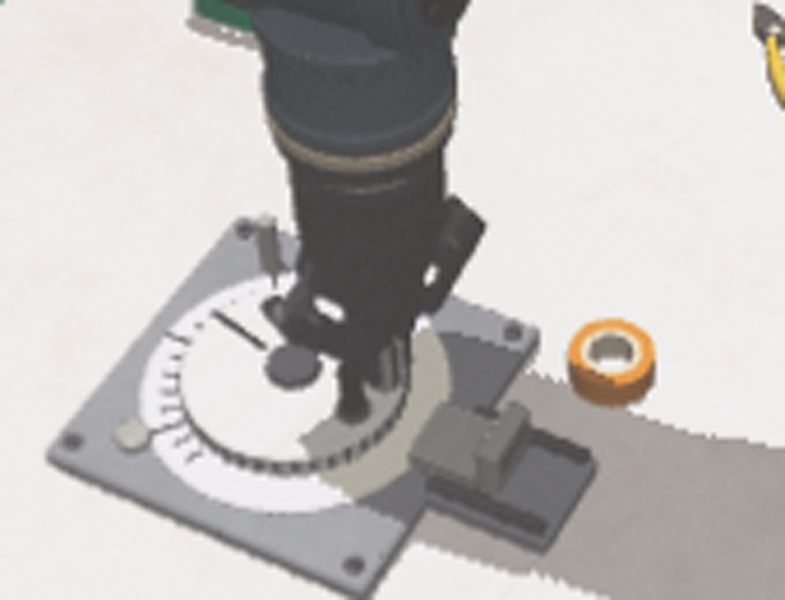

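```bash
cat >> h.py <<'E'
O=np.array([619.7,154.0]); A=9.6
def idx(c,lo=17,hi=56,zz=30,thr=0.8,rng=(-75,20)):
    # sample gray along arcs on the z=30 plane, darkest centroid per radius -> points; fit angle
    g=cv2.cvtColor(c['pixels'],cv2.COLOR_RGB2GRAY).astype(np.float32)
    an=np.arange(rng[0],rng[1],0.25); P=[]
    for r in np.arange(lo,hi,1.5):
        a=np.radians(an+A); X=np.c_[O[0]+r*np.cos(a),O[1]+r*np.sin(a),np.full(len(a),zz)]
        uv=proj(c,X).astype(np.float32); v=cv2.remap(g,uv[:,0][None],uv[:,1][None],cv2.INTER_LINEAR)[0]
        med=np.median(v); i=np.argmin(v)
        if v[i]<thr*med:
            w=np.clip(0.9*med-v,0,None)*(abs(an-an[i])*np.pi/180*r<6); ang=(w*an).sum()/w.sum(); P.append((r,ang))
    P=np.array(P); return P
E
python3 -c "
from h import *
for n in('scene0','top0','s6'):
    P=idx(dict(np.load(n+'.npz'))); print(n,np.round(P,1).tolist(), 'med',np.median(P[:,1]))
"
```

```text
scene0 [[21.5, -63.6], [23.0, -53.6], [24.5, -2.1], [26.0, -4.0], [27.5, -4.5], [29.0, -4.2], [30.5, -3.5], [32.0, -3.0], [33.5, -2.9], [35.0, -2.8], [36.5, -2.5], [38.0, -2.2], [39.5, -1.7], [41.0, -1.7], [42.5, -1.9], [44.0, -2.1], [45.5, -1.7], [47.0, -0.9], [48.5, -0.6], [50.0, -0.9], [51.5, -1.1], [53.0, -1.3], [54.5, -1.1]] med -2.1251528373430637
top0 [[26.0, 3.0], [27.5, 2.9], [29.0, 3.0], [30.5, 3.0], [32.0, 3.0], [33.5, 3.1], [35.0, 3.2], [36.5, 3.4], [38.0, 3.6], [39.5, 3.7], [41.0, 3.7], [42.5, 3.7], [44.0, 3.5], [45.5, 3.4], [47.0, 3.3], [48.5, 3.3], [50.0, 3.2], [51.5, 3.2], [53.0, 3.1], [54.5, 3.0]] med 3.2141865399616387
s6 [[20.0, -66.7], [21.5, -67.1], [23.0, -67.7], [24.5, -68.0], [26.0, -64.4], [27.5, -65.0], [29.0, -67.5], [30.5, -67.6], [32.0, -67.8], [33.5, -67.5], [35.0, -67.5], [36.5, -65.5], [38.0, -65.2], [39.5, -64.6], [41.0, -60.1], [42.5, -58.2], [44.0, -61.0], [45.5, -66.7], [47.0, -68.7], [48.5, -67.8], [50.0, -67.4], [51.5, -67.0], [53.0, -66.7], [54.5, -66.8]] med -66.8957339438519
```

```bash
cat >> h.py <<'E'
def lin(c,rng,**k):
    P=idx(c,rng=rng,**k); r,a=P[:,0],P[:,1]
    from scipy.optimize import least_squares
    f=least_squares(lambda q:(a-q[0])*np.pi/180*r-q[1],[a.mean(),0],loss='soft_l1',f_scale=.3).x
    print('angle %.2f offset mm %.2f n %d'%(f[0],f[1],len(r)),'resid',np.round((a-f[0])*np.pi/180*r-f[1],1).tolist()); return f
E
python3 -c "
from h import *
lin(dict(np.load('scene0.npz')),(-15,15),lo=26)
lin(dict(np.load('top0.npz')),(-15,15),lo=26)
lin(dict(np.load('s6.npz')),(-40,5),lo=26)
# scale lines ring at plane z~14..16
for n in('scene0','top0'):
  c=dict(np.load(n+'.npz'))
  for r in((-8,8),(42,58),(-58,-42)): lin(c,r,lo=67,hi=82,zz=15,thr=.93)
"
```

```text
angle 2.51 offset mm -3.20 n 20 resid [0.1, -0.4, -0.2, 0.0, 0.2, 0.1, -0.1, -0.1, 0.1, 0.3, 0.2, -0.1, -0.4, -0.2, 0.4, 0.6, 0.3, -0.1, -0.3, -0.2]
angle 3.32 offset mm -0.04 n 18 resid [-0.1, -0.2, -0.2, -0.1, -0.1, 0.1, 0.2, 0.3, 0.3, 0.3, 0.2, 0.1, 0.1, -0.0, -0.1, -0.1, -0.2, -0.3]
angle -15.31 offset mm -1.60 n 20 resid [0.1, 0.1, -0.1, -0.0, 0.2, -0.2, -0.3, -0.1, 0.1, -0.0, 0.1, 0.4, 0.1, -0.0, 0.3, -18.3, -18.9, 0.4, -20.1, 0.5]
angle 31.81 offset mm -47.26 n 10 resid [1.5, 0.6, -0.7, -2.0, -3.0, -3.5, 1.5, 0.7, 0.2, -0.1]
angle 48.87 offset mm -2.30 n 10 resid [0.0, 0.4, 0.1, -0.3, -0.5, -0.4, 0.1, 0.3, 0.0, -0.0]h.py:30: RuntimeWarning: invalid value encountered in scalar divide
  w=np.clip(0.9*med-v,0,None)*(abs(an-an[i])*np.pi/180*r<6); ang=(w*an).sum()/w.sum(); P.append((r,ang))
Traceback (most recent call last):
  File "h.py", line 35, in lin
    f=least_squares(lambda q:(a-q[0])*np.pi/180*r-q[1],[a.mean(),0],loss='soft_l1',f_scale=.3).x
      ~~~~~~~~~~~~~^^^^^^^^^^^^^^^^^^^^^^^^^^^^^^^^^^^^^^^^^^^^^^^^^^^^^^^^^^^^^^^^^^^^^^^^^^^
ValueError: Initial guess is outside of provided bounds
```

Request:
drive_tool --moves '[2.5,0,0,0,0,0,2.5,0,0,0,0,0,2.5,0,0,0,0,0,2.5,0,0,0,0,0,2.5,0,0,0,0,0,2.5,0,0,0,0,0,2.5,0,0,0,0,0,2.5,0,0,0,0,0]'

```text
clock: 9.07
ee_pos: [576.5, 155.3, 24.3]
tool_rot: [0.562, 0.429, -0.429, -0.562]
ft_force: [-0.6, -1.9, -0.1]
gripper_width: 0.002
```

```bash
python3 -c "
from h import *
st()
c=grab('scene','s7')
a=cv2.imread('pics/s7.png')[190:320,210:380];cv2.imwrite('pics/s7z.png',cv2.resize(a,(785,600),interpolation=cv2.INTER_CUBIC))
lin(c,(-55,-25),lo=26)
"
```

```text
t 9.07 p [576.5 155.3  24.3] xaz 74.62 ydown [ 0. -0. -1.] F [-0.6 -1.9 -0.1] w 0.002 q [ 0.26  0.51 -0.1   0.96 -0.    0.53]
angle -45.71 offset mm -5.66 n 3 resid [0.1, -0.2, 0.1]
```

View pics/s7z.png

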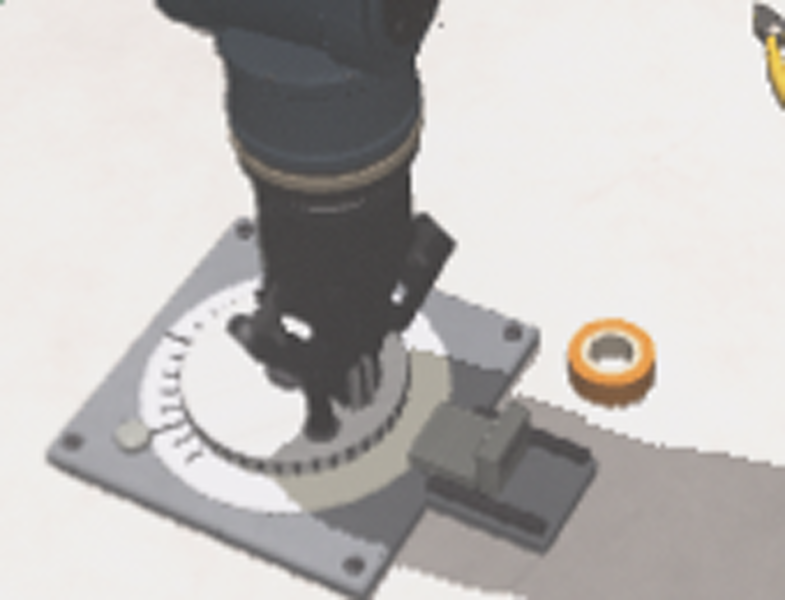

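Request:
drive_tool --moves '[1.5,0,0,0,0,0,1.5,0,0,0,0,0,1,0,0,0,0,0,0.5,0,0,0,0,0,0,0,0,0,0,0,-10,0,0,0,0,0,-15,0,0,0,0,0]'

```text
clock: 10.0
ee_pos: [570.6, 134.8, 24.3]
tool_rot: [-0.562, -0.429, 0.429, 0.562]
ft_force: [-0.5, -0.0, -0.1]
gripper_width: 0.002
```

Request:
drive_tool --moves '[-10,-40,0,0,0,0,-20,-40,0,0,0,0,-45,0,0,0,0,0,-50,0,0,0,0,0,-50,0,0,0,0,0,-50,0,0,0,0,0,-20,0,0,0,0,0]'

```text
clock: 10.88
ee_pos: [504.4, -103.7, 104.4]
tool_rot: [0.563, 0.428, -0.428, -0.563]
ft_force: [-0.3, 0.4, -0.1]
gripper_width: -0.001
```

```bash
cat > look.py <<'E'
from h import *
import sys
t=sys.argv[1]
st()
c=grab('scene','s'+t);d=grab('top','t'+t)
a=cv2.imread(f'pics/s{t}.png')[210:340,210:380]; b=cv2.imread(f'pics/t{t}.png')[155:295,225:365]
cv2.imwrite(f'pics/b{t}.png',np.hstack([cv2.resize(a,(420,321),interpolation=cv2.INTER_CUBIC),cv2.resize(b,(321,321),interpolation=cv2.INTER_CUBIC)]))
for k in(c,d):
    lin(k,(-62,-35),lo=26)
E
python3 look.py 8
```

```text
t 10.88 p [ 504.4 -103.7  104.4] xaz 74.46 ydown [-0. -0. -1.] F [-0.3  0.4 -0.1] w -0.001 q [-0.2   0.29 -0.22  1.06 -0.    0.07]
angle -44.43 offset mm -1.15 n 20 resid [-0.3, 0.1, 0.3, 0.3, 0.1, -0.1, -0.3, -0.2, 0.1, 0.2, 0.1, -0.1, -0.3, -0.4, -0.3, 0.0, 0.3, 0.2, 0.1, -0.0]
angle -44.81 offset mm 1.90 n 18 resid [0.0, -0.1, -0.0, -0.0, -0.0, 0.0, -0.1, -0.1, -0.0, -0.0, 0.1, 0.2, 0.2, 0.2, -0.0, -0.1, -0.1, -0.1]
```

View pics/b8.png

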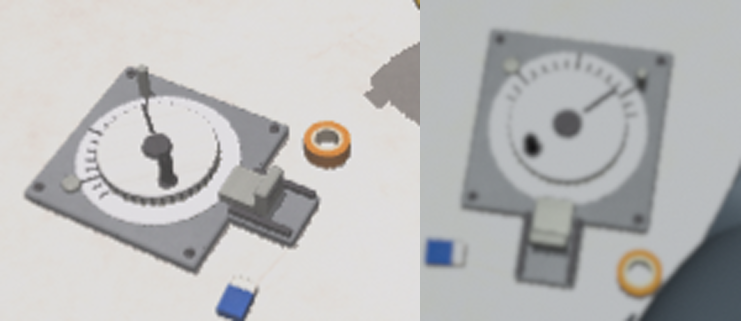

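```bash
cat > ring.py <<'E'
from h import *
from scipy.signal import find_peaks
from scipy.optimize import least_squares
for n in('scene0','top0','s8','t8'):
    c=dict(np.load(n+'.npz')); g=cv2.cvtColor(c['pixels'],cv2.COLOR_RGB2GRAY).astype(np.float32)
    an=np.arange(-75,76,.25); obs=[]
    for r in (68,70,72,74):
        a=np.radians(an+A); uv=proj(c,np.c_[O[0]+r*np.cos(a),O[1]+r*np.sin(a),np.full(len(a),14.5)]).astype(np.float32)
        v=cv2.remap(g,uv[:,0][None],uv[:,1][None],cv2.INTER_CUBIC)[0]
        v=v-cv2.GaussianBlur(v[None],(0,0),16,borderType=cv2.BORDER_REPLICATE)[0]
        pk,_=find_peaks(-cv2.GaussianBlur(v[None],(0,0),3)[0],prominence=4)
        for i in pk:
            obs.append((r,an[i]))
    obs=np.array(obs); r,a=obs.T
    def f(q):  # true line k*10+q0 about centre O+(q1,q2) jig frame
        x,y=r*np.cos(np.radians(a))-q[1],r*np.sin(np.radians(a))-q[2]
        t=np.degrees(np.arctan2(y,x))-q[0]; return (t-10*np.round(t/10))
    s=least_squares(f,[0,0,0],loss='soft_l1',f_scale=.5)
    print(n,len(obs),'ring rot %.2f, centre off jig %.2f %.2f'%tuple(s.x),'rms',np.sqrt(np.median(f(s.x)**2)).round(2))
    print(np.round(a[r==72],1))
E
python3 ring.py
```

```text
scene0 37 ring rot 4.32, centre off jig 7.36 -6.54 rms 0.52
[-9.  -2.5  6.8 17.2 26.8 36.2 46.5 56.8 67.5]
top0 59 ring rot -0.07, centre off jig 2.66 0.54 rms 0.18
[-68.2 -58.  -48.  -38.  -28.8 -19.   -9.2   1.5  10.2  19.5  29.   38.8
  48.5  58.2  68.2]
s8 42 ring rot 2.57, centre off jig 5.24 -5.63 rms 0.29
[-47.2 -21.  -11.2  -2.    6.8  17.2  26.8  36.2  46.5  56.8  67.2]
t8 60 ring rot -0.11, centre off jig 2.65 0.64 rms 0.17
[-68.  -58.  -48.  -38.2 -28.8 -18.8  -9.2   0.5  10.   19.2  29.   39.
  48.5  58.2  68. ]
```

Run:
```python
import h
from h import *
a=np.radians(9.6); dx,dy=2.66,.6
h.O=O+[dx*np.cos(a)-dy*np.sin(a),dx*np.sin(a)+dy*np.cos(a)]; h.A=9.5
print(h.O)
for n,r in(('top0',(-15,15)),('t8',(-62,-35))):
    c=dict(np.load(n+'.npz')); lin(c,r,lo=26); P=idx(c,rng=r,lo=26); print('through centre',np.median(P[:,1]))
# return targets: tool s along n at s=-25 (commanded frame of original O)
n=np.array([np.cos(np.radians(74.6)),np.sin(np.radians(74.6))]); p=np.array([576.5,155.3])
for d in(-25,-10,0,4.5,8.35): print(d,(p+n*d).round(1))
st([*(p-n*25),104])
```

```text
[622.22268821 155.03520249]
angle 3.07 offset mm -0.26 n 20 resid [-0.2, -0.2, -0.2, -0.2, -0.1, 0.0, 0.2, 0.3, 0.3, 0.3, 0.2, 0.1, 0.1, 0.1, 0.0, -0.0, -0.1, -0.2, -0.2, -0.2]
through centre 2.711684449110185
angle -44.90 offset mm -0.28 n 17 resid [0.0, -0.1, -0.0, 0.0, -0.1, -0.1, -0.0, -0.0, 0.1, 0.2, 0.2, 0.2, 0.0, -0.1, -0.1, -0.1, -0.1]
through centre -45.30440155796995
-25 [569.9 131.2]
-10 [573.8 145.7]
0 [576.5 155.3]
4.5 [577.7 159.6]
8.35 [578.7 163.4]
t 10.97 p [ 504.7 -103.2  104.4] xaz 74.44 ydown [-0. -0. -1.] F [-0.4 -0.5 -0.1] w -0.004 q [-0.2   0.29 -0.22  1.07 -0.    0.07]
tool shift [2.433e+02 3.000e-01 1.000e-01]
```

Request:
drive_tool --moves '[40,0,0,0,0,0,50,0,0,0,0,0,50,0,0,0,0,0,50,0,0,0,0,0,35,20,0,0,0,0,18,30,0,0,0,0,0,30,0,0,0,0,0,0,0,0,0,0]'

```text
clock: 11.98
ee_pos: [568.3, 133.6, 22.5]
tool_rot: [-0.562, -0.428, 0.43, 0.563]
ft_force: [-0.5, -0.1, 0.9]
gripper_width: -0.002
```

```bash
python3 -c "
from h import *
st([578.65,163.1,24.3])"
```

```text
t 11.97 p [568.3 133.6  22.5] xaz 74.67 ydown [-0.004 -0.001 -1.   ] F [-0.5 -0.1  0.9] w -0.002 q [ 0.23  0.49 -0.14  0.95  0.    0.5 ]
tool shift [31.2 -1.9 -2.1]
```

Request:
drive_tool --moves '[10,0,0,0,0,0,8,0,0,0,0,0,2,0,0,0,0,0,0,0,0,0,0,0,0,0,0,0,0,0]'

```text
clock: 12.6
ee_pos: [575.6, 152.6, 24.4]
tool_rot: [0.562, 0.429, -0.429, -0.562]
ft_force: [-0.1, 0.5, -0.0]
gripper_width: -0.003
```

```bash
python3 -c "
from h import *
st([578.65,163.1,24.3])"
```

```text
t 12.6 p [575.6 152.6  24.4] xaz 74.62 ydown [ 0. -0. -1.] F [-0.1  0.5 -0. ] w -0.003 q [ 0.26  0.51 -0.11  0.96 -0.    0.53]
tool shift [10.9  0.1 -0.1]
```

Settled; push 10.5 mm slowly, then back off and re-measure.

Request:
drive_tool --moves '[2.5,0,0,0,0,0,2.5,0,0,0,0,0,2,0,0,0,0,0,1.5,0,0,0,0,0,1,0,0,0,0,0,0.5,0,0,0,0,0,0.5,0,0,0,0,0,0,0,0,0,0,0]'

```text
clock: 13.6
ee_pos: [578.5, 162.8, 24.3]
tool_rot: [0.562, 0.429, -0.429, -0.562]
ft_force: [1.2, -2.9, 0.9]
gripper_width: -0.001
```

Request:
drive_tool --moves '[-10,0,0,0,0,0,-20,0,0,0,0,0,-10,-40,0,0,0,0,-20,-40,0,0,0,0,-45,0,0,0,0,0,-50,0,0,0,0,0,-50,0,0,0,0,0,-50,0,0,0,0,0]'

```text
clock: 14.6
ee_pos: [509.4, -85.3, 104.4]
tool_rot: [0.563, 0.429, -0.428, -0.562]
ft_force: [0.7, 0.0, -0.2]
gripper_width: -0.002
```

```bash
cat >> h.py <<'E'
O=np.array([622.22,155.03]);A=9.5
E
python3 look.py 9; python3 -c "
from h import *
print(np.median(idx(dict(np.load('t9.npz')),rng=(-62,-35),lo=26)[:,1]))"
```

```text
t 14.6 p [509.4 -85.3 104.4] xaz 74.6 ydown [ 0.  0. -1.] F [ 0.7  0.  -0.2] w -0.002 q [-0.17  0.29 -0.21  1.07  0.    0.1 ]
angle -50.38 offset mm -2.43 n 20 resid [0.3, 0.1, 0.0, -0.1, -0.3, -0.4, -0.4, -0.2, 0.1, 0.3, 0.4, 0.3, 0.2, 0.2, 0.0, -0.1, -0.3, -0.3, -0.2, 0.4]
angle -49.29 offset mm -0.60 n 17 resid [-0.0, -0.1, -0.2, 0.1, 0.1, 0.3, 0.2, 0.1, -0.1, -0.1, -0.2, -0.3, -0.2, -0.0, 0.1, 0.2, 0.1]
-50.110945328986034
```

View pics/b9.png

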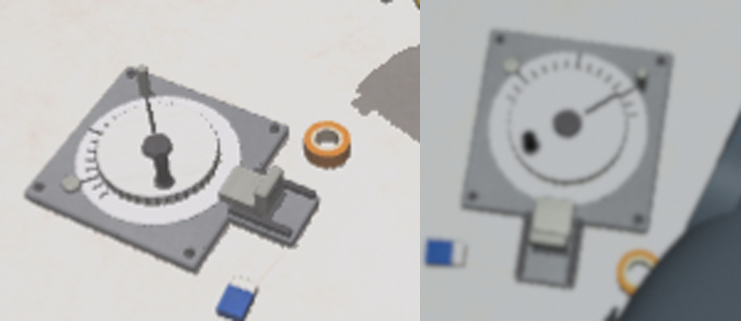

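Request:
drive_tool --moves '[0,0,0,0,-9,0,0,0,0,0,-9,0,0,0,0,0,-7,0,0,0,0,0,0,0]'

```text
clock: 15.2
ee_pos: [510.4, -83.3, 104.3]
tool_rot: [0.457, 0.54, -0.54, -0.457]
ft_force: [0.3, 1.3, -0.1]
gripper_width: 0.003
```

```bash
python3 -c "
from h import *
st([451.4,126.1,104])"
```

```text
t 15.2 p [510.4 -83.3 104.3] xaz 99.57 ydown [-0.  0. -1.] F [ 0.3  1.3 -0.1] w 0.003 q [-0.16  0.29 -0.21  1.07  0.   -0.33]
tool shift [216.3   0.3  23.3]
```

Request:
drive_tool --moves '[35,0,4,0,0,0,45,0,5,0,0,0,45,0,5,0,0,0,45,0,5,0,0,0,30,0,4,0,0,0,16,0,0,0,0,0,0,0,0,0,0,0]'

```text
clock: 16.08
ee_pos: [452.1, 126.4, 104.3]
tool_rot: [0.456, 0.54, -0.54, -0.456]
ft_force: [-0.7, -0.9, -0.1]
gripper_width: -0.0
```

Request:
drive_tool --moves '[0,20,0,0,0,0,0,20,0,0,0,0,0,10,0,0,0,0,0,0,0,0,0,0]'

```text
clock: 16.58
ee_pos: [451.9, 125.4, 54.0]
tool_rot: [-0.456, -0.54, 0.54, 0.457]
ft_force: [0.7, -0.0, -0.3]
gripper_width: 0.002
```

```bash
python3 -c "
from h import *
st([451.4,126.1,16])
c=grab('scene','s10')
a=cv2.imread('pics/s10.png')[210:340,230:400];cv2.imwrite('pics/s10z.png',cv2.resize(a,(785,600),interpolation=cv2.INTER_CUBIC))
"
```

```text
t 16.57 p [451.9 125.4  54. ] xaz 99.55 ydown [-0.001 -0.    -1.   ] F [ 0.7 -0.  -0.3] w 0.002 q [ 0.27  0.25 -0.41  0.91 -0.    0.1 ]
tool shift [ 0.8 38.   0.3]
```

View pics/s10z.png

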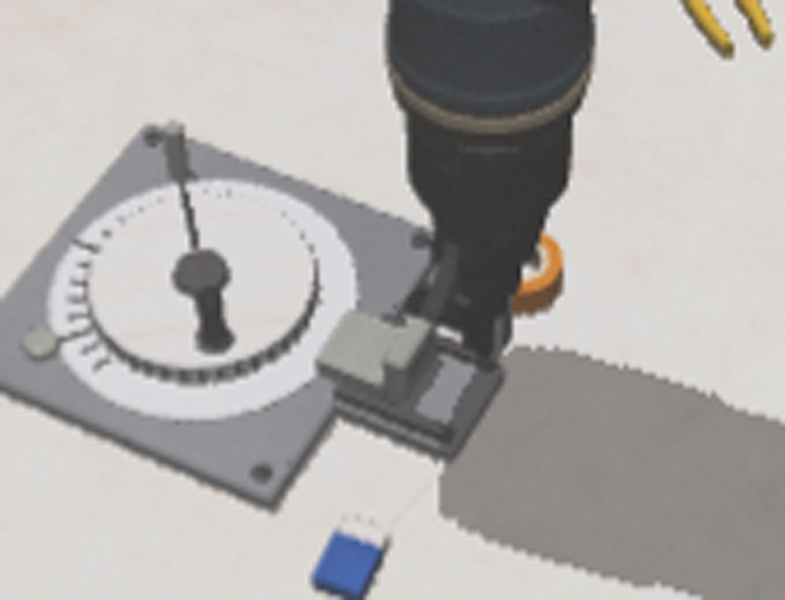

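Request:
drive_tool --moves '[0,10,0,0,0,0,0,10,0,0,0,0,0,8,0,0,0,0,0,6,0,0,0,0,0,4,0,0,0,0,0,0,0,0,0,0]'

```text
clock: 17.38
ee_pos: [451.9, 126.1, 16.1]
tool_rot: [-0.456, -0.54, 0.54, 0.456]
ft_force: [0.5, 0.1, 0.8]
gripper_width: -0.005
```

```bash
python3 -c "
from h import *
st([451.4,126.1,16])
c=grab('scene','s11')
a=cv2.imread('pics/s11.png')[210:340,230:400];cv2.imwrite('pics/s11z.png',cv2.resize(a,(785,600),interpolation=cv2.INTER_CUBIC))
"
```

```text
t 17.38 p [451.9 126.1  16.1] xaz 99.62 ydown [-0. -0. -1.] F [0.5 0.1 0.8] w -0.005 q [ 0.27  0.29 -0.47  0.82 -0.    0.1 ]
tool shift [0.1 0.1 0.5]
```

View pics/s11z.png

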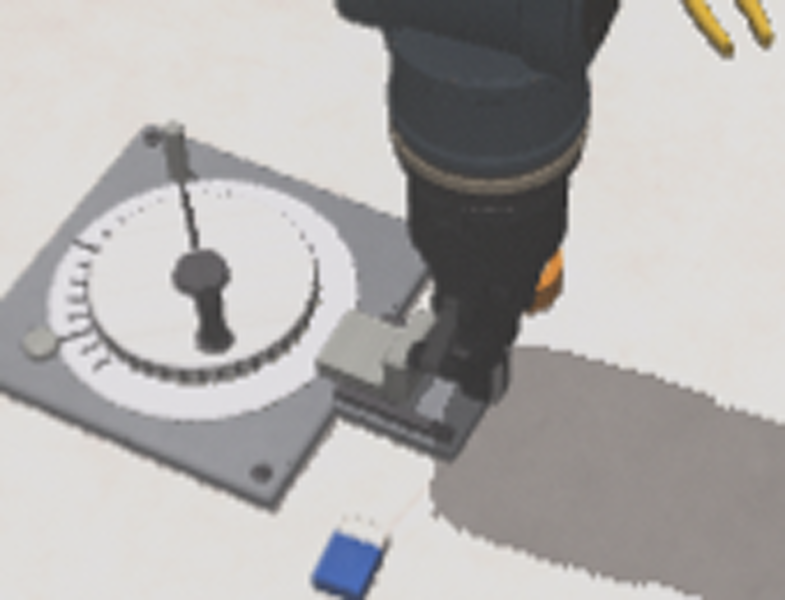

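Request:
drive_tool --moves '[0,0,-5,0,0,0,0,0,-5,0,0,0,0,0,-5,0,0,0,0,0,-3,0,0,0,0,0,-2,0,0,0,0,0,-2,0,0,0]'

```text
clock: 18.18
ee_pos: [473.8, 129.8, 16.3]
tool_rot: [-0.456, -0.54, 0.54, 0.456]
ft_force: [-0.0, 0.0, -0.9]
gripper_width: 0.0
```

Request:
drive_tool --moves '[0,0,-2,0,0,0,0,0,-2,0,0,0,0,0,-2,0,0,0,0,0,-2,0,0,0]'

```text
clock: 18.68
ee_pos: [481.5, 131.1, 16.3]
tool_rot: [-0.456, -0.54, 0.54, 0.456]
ft_force: [-1.6, -0.4, 1.3]
gripper_width: -0.003
```

Request:
drive_tool --moves '[0,0,-2,0,0,0,0,0,-2,0,0,0,0,0,-2,0,0,0]'

```text
clock: 19.05
ee_pos: [487.6, 132.1, 16.3]
tool_rot: [-0.456, -0.54, 0.54, 0.456]
ft_force: [-2.4, -0.4, 0.6]
gripper_width: 0.001
```

```bash
python3 -c "
from h import *
st()
c=grab('scene','s12')
a=cv2.imread('pics/s12.png')[210:340,230:400];cv2.imwrite('pics/s12z.png',cv2.resize(a,(785,600),interpolation=cv2.INTER_CUBIC))
"
```

```text
t 19.05 p [487.6 132.1  16.3] xaz 99.62 ydown [-0. -0. -1.] F [-2.4 -0.4  0.6] w 0.001 q [ 0.26  0.35 -0.37  0.85  0.    0.1 ]
```

View pics/s12z.png

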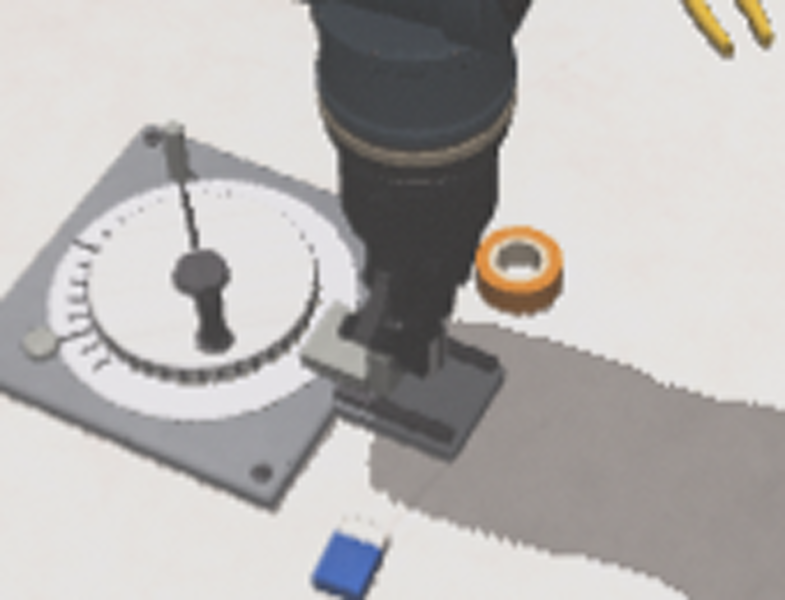

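Request:
drive_tool --moves '[0,0,-2,0,0,0,0,0,-1.5,0,0,0,0,0,-1.5,0,0,0]'

```text
clock: 19.48
ee_pos: [492.5, 132.9, 16.3]
tool_rot: [-0.456, -0.54, 0.54, 0.456]
ft_force: [-2.5, 0.2, 0.2]
gripper_width: 0.001
```

Request:
drive_tool --moves '[0,0,-1,0,0,0,0,0,-1,0,0,0,0,0,-1,0,0,0]'

```text
clock: 19.85
ee_pos: [495.5, 133.4, 16.3]
tool_rot: [-0.456, -0.54, 0.54, 0.456]
ft_force: [-2.5, -0.4, 0.0]
gripper_width: -0.002
```

Request:
drive_tool --moves '[0,0,-1,0,0,0,0,0,-1,0,0,0]'

```text
clock: 20.1
ee_pos: [496.3, 133.6, 16.2]
tool_rot: [-0.456, -0.54, 0.541, 0.457]
ft_force: [-14.1, -2.8, 10.8]
gripper_width: 0.005
```

Request:
drive_tool --moves '[0,0,-0.5,0,0,0,0,0,-0.5,0,0,0]'

```text
clock: 20.35
ee_pos: [496.3, 133.6, 16.1]
tool_rot: [-0.455, -0.539, 0.541, 0.457]
ft_force: [-18.8, -3.9, 15.6]
gripper_width: 0.001
```

Request:
drive_tool --moves '[0,0,5,0,0,0,0,0,15,0,0,0,0,0,15,0,0,0,0,-30,0,0,0,0,0,-40,0,0,0,0,-30,-10,0,0,0,0,-45,0,0,0,0,0,-45,0,0,0,0,0]'

```text
clock: 21.35
ee_pos: [484.6, 8.7, 96.8]
tool_rot: [0.457, 0.541, -0.54, -0.456]
ft_force: [1.2, -0.1, -0.3]
gripper_width: -0.001
```

Request:
drive_tool --moves '[-45,0,0,0,0,0,-45,0,0,0,0,0,-40,0,0,0,0,0,0,0,0,0,0,0]'

```text
clock: 21.85
ee_pos: [506.3, -120.7, 96.3]
tool_rot: [0.458, 0.54, -0.539, -0.457]
ft_force: [-0.2, 0.0, 0.1]
gripper_width: 0.005
```

```bash
python3 look.py 13
python3 - <<'E'
from h import *
print(np.median(idx(dict(np.load('t13.npz')),rng=(-62,-35),lo=26)[:,1]))
# brake tab motion by template: top-of-slide bright edge, compare depth profile along jig x at z
u=np.array([np.cos(np.radians(A)),np.sin(np.radians(A))])
for n in('scene0','s13'):
    c=dict(np.load(n+'.npz')); H,W=c['z_map'].shape; pts=[]
    for v in range(275,310):
        for x in range(295,345):
            if c['z_map'][v,x]>0:
                p=atdepth(c,x,v); q=p[:2]-O; X=q@u; Y=-q[0]*u[1]+q[1]*u[0]
                if abs(Y)<14 and 45<p[2]<58: pts.append(X)
    print(n,len(pts),np.percentile(pts,[5,50,95]).round(1))
E
```

```text
t 21.85 p [ 506.3 -120.7   96.3] xaz 99.45 ydown [ 0.001 -0.001 -1.   ] F [-0.2  0.   0.1] w 0.005 q [-0.23  0.31 -0.22  1.05 -0.   -0.4 ]
angle -50.40 offset mm -2.42 n 20 resid [0.3, 0.1, 0.0, -0.1, -0.3, -0.4, -0.5, -0.2, 0.1, 0.3, 0.4, 0.3, 0.2, 0.2, 0.0, -0.1, -0.3, -0.3, -0.2, 0.4]
angle -49.22 offset mm -0.65 n 17 resid [-0.0, -0.1, -0.2, 0.1, 0.1, 0.3, 0.2, 0.1, -0.1, -0.1, -0.3, -0.3, -0.2, 0.0, 0.1, 0.2, 0.1]
-50.16030157873647
scene0 57 [-135.7 -130.4 -122.8]
s13 56 [-117.  -111.6 -104.6]
```

View pics/b13.png

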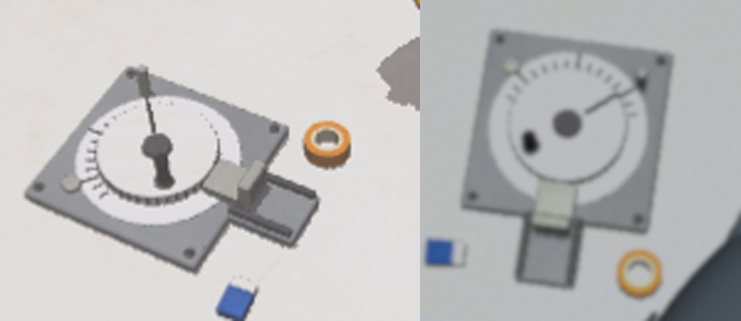

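Run:
```python
import cv2,numpy as np
a=cv2.imread('pics/s13.png')[255:315,270:350];b=cv2.imread('pics/t13.png')[210:280,255:325]
cv2.imwrite('pics/z13.png',np.hstack([cv2.resize(a,(440,330),interpolation=cv2.INTER_CUBIC),cv2.resize(b,(330,330),interpolation=cv2.INTER_CUBIC)]))
```

```text
(no output)
```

View pics/z13.png

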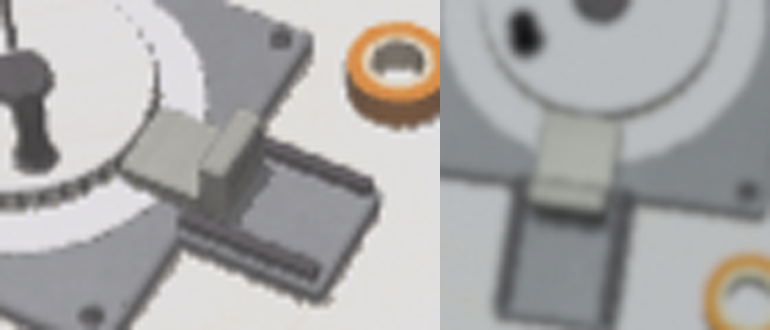

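Run:
```python
from h import *
from scipy.optimize import minimize_scalar
# image shift of tab between scene0 and s13 -> travel: match patch rendered displacement along jig x at z=51
c0=dict(np.load('scene0.npz'));c1=dict(np.load('s13.npz'))
for nm0,nm1,z in(('scene0','s13',51),('top0','t13',51),('top0','t13',28)):
    c0=dict(np.load(nm0+'.npz'));c1=dict(np.load(nm1+'.npz'))
    u=np.array([np.cos(np.radians(A)),np.sin(np.radians(A))]);w=np.array([-u[1],u[0]])
    xs=np.arange(-145,-85,.5); prof=[]
    for c in(c0,c1):
        g=cv2.cvtColor(c['pixels'],cv2.COLOR_RGB2GRAY).astype(np.float32); s=0
        for y in range(-12,13,2):
            P=O+np.outer(xs,u)+y*w; uv=proj(c,np.c_[P,np.full(len(xs),z)]).astype(np.float32)
            s=s+cv2.remap(g,uv[:,0][None],uv[:,1][None],cv2.INTER_LINEAR)[0]
        prof.append(s/13)
    i=[np.argmax(abs(np.gradient(cv2.GaussianBlur(p[None],(0,0),3)[0]))) for p in prof]
    print(nm0,z,[xs[k] for k in i])
```

```text
scene0 51 [np.float64(-135.0), np.float64(-116.5)]
top0 51 [np.float64(-134.5), np.float64(-116.5)]
top0 28 [np.float64(-130.0), np.float64(-111.5)]
```

```bash
python3 -c "
from h import *
print(manip.finish_job())"
```

```text
the job is handed in; nothing more can be done
None
```

I turned the dial clockwise by its post to the −50° line, the one marked by the tall stud. Then I pushed the brake slide home on its tab, backed the arm clear, and handed the job in at about 22 s.

- **Dial:** I pushed it in two stages, with a measurement in between. The last readings were −50.4° (scene camera), −49.2° (top camera, direction of the index line) and −50.2° (top camera, line taken through the centre). That puts it within about 0.8° of the line. The readings before and after braking agree to within 0.1°.
- **Brake:** The slide stopped hard, with force rising from 2.5 N to about 24 N in total. In both views the tab's outer face is at −116.5 mm, which is the fully home position, and the nose touches the rim. The images show 18 to 19 mm of travel, so the slide probably started 1 to 2 mm in.
- **Surroundings:** The eraser and tape look unmoved in the final pictures. I did not check the other loose items individually.

**Disagreements:**
- **Fingertips:** In the images the shut fingertips were about 22 mm above the reported TCP height, not 17 mm below it as described. I followed the images and came down in small steps; there was no unexpected contact.
- **Cameras:** The two cameras disagreed by up to about 3 mm on the jig's centre. I therefore judged the dial from the direction of its line, with the scale ring fitted only in the top view because the fit did not work well in the scene view.

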